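# Move the charged battery pack from the charger to the soldering controller

## Task

The large battery pack on the charger is full and the soldering controller has none. Press the release button behind the large pack so that it springs loose, slide it out of its rails without wrenching at it, and slide it into the rails on top of the controller, fully home, until the catch clicks and holds it. Leave the slim pack latched on charge and the other things on the bench where they are.

Things in the scene. Friction and masses are not known exactly. Their poses are not given: they have to be found in the camera images.
- large_pack: Black battery pack, the taller of two: block 72 mm long (x), 40 wide (y), from 9 mm above its origin to its top at 49 mm, on a grey dovetail foot. Origin: underside of the foot, below the block's middle; +x enters first. 180 to 310 g. Starts latched in either charger bay. Grip its 40 mm sides. Foot: 28 mm wide at the bottom, 21 at the neck, x -24 to +34 mm, tapered nose; about 1.2 mm play each side in rails.
- slim_pack: Black battery pack, the lower of two: block 72 mm long (x), 40 wide (y), from 9 mm above its origin to its top at 31 mm, on a grey dovetail foot. Origin: underside of the foot, below the block's middle; +x enters first. 140 g. Same foot. Starts latched in the charger's other bay and stays there.
- charger: Grey two-bay charger, fixed, 134 mm deep, 196 mm wide, deck 28 mm high, rear housing 50 mm high; left or right of the controller. Origin on the bench below the middle between its two home points; x is both bays' slide-in direction, roughly away from the robot. Its bays are built like the controller's (see shoe_home, shoe_button, shoe_catch).
- controller: Soldering controller, fixed: grey metal box 150 mm wide, deck 45 mm high, dark rear housing 67 mm high, black front panel at x = -50 mm with display, socket and a knob reaching to x = -65. One empty bay in the middle of its deck. Origin on the bench below the bay's home point; x is the slide-in direction, roughly away from the robot.
- shoe_home (a point): Home point of the controller's bay: on the deck, 45 mm above the bench, where a latched pack's origin lies; x slide-in direction, z up. Steel dovetail rails 8 mm high, 46 mm wide overall, from x = -27 mm (flared mouth) to +33; level bare deck before them to x = -48. A pack clears the rails at x = -60 or less: set its foot on the deck there and slide it in.
- shoe_button (a point): Middle of the top of the controller's black release button, 24 x 30 mm (x, y), 68 mm behind home, 31 mm above the deck, 9 mm above the rear housing. Pressed 6.5 mm or more it frees a latched pack, which the ejector then pushes 10 to 25 mm towards the mouth, where it lies loose in the rails.
- shoe_catch (a joint): Catch and button of the controller's bay, one sprung part: 0 = up, 0.0075 m = fully down. Spring 1.8 N at 0, 3.6 N fully down; a latched pack adds up to 2 N of rubbing. Its tooth stands 6 mm out of the deck between the rails; an entering foot pushes it down from 20 mm before home and it snaps back to 0 when the pack is home.
- shoe_ejector (a joint): Sprung damped ejector in the face of the controller's rear housing, 11 to 18 mm above the deck: 0.010 m = fully out, 0 = pack home, -0.002 = hard stop. Meets the pack 10 mm before home; 2.6 N there, 5 N at home. To seat a pack push it with 8 to 20 N to the stop, 2 mm past home; then the catch snaps up and holds it at home.
- bay_left_home (a point): Home point of the charger's left (+y) bay, 52 mm to the left of the charger's middle, 28 mm above the bench; frame and rails as shoe_home.
- bay_right_home (a point): Home point of the charger's right (-y) bay, 52 mm to the right of the charger's middle, 28 mm above the bench; frame and rails as shoe_home.
- bay_left_button (a point): Middle of the top of the left bay's release button, as shoe_button; it is 59 mm above the bench.
- bay_right_button (a point): Middle of the top of the right bay's release button, as shoe_button; it is 59 mm above the bench.
- bay_left_catch (a joint): Catch and button of the charger's left bay, as shoe_catch.
- bay_right_catch (a joint): Catch and button of the charger's right bay, as shoe_catch.
- flux_jar: Bystander: round jar, 52 mm across, 33 mm high, between the two instruments; origin under its middle.
- solder_spool: Bystander: standing solder reel, 60 mm across, 40 mm high, behind the jar; origin under its middle.
- usb_meter: Bystander: small flat meter with a plug, 30 x 79 x 13 mm, lying in front of the jar; origin under its middle.
Not all that is in view belongs to the job. What is shaped like the large_pack but blue or white is not meant.

How it is judged:
By the outcome, as a careful person would: the job done as asked, in the order asked, and still so for the second after the job is handed in, with the robot touching nothing.
It also fails if it takes over 48 s, if anything falls off the work surface, if the arm or the gripper's body presses on something with over 40 N, if the wrist force passes 120 N, or if a joint passes its speed limit or range.

## Robot

A 6-joint arm with a two-finger parallel gripper is mounted at the origin on a cart in front of the work surface, level with it; the furniture and walls round the work are solid. World frame = base frame: x ahead of the robot, y to its left, z up, the work surface at z = 0. Lengths are in mm, angles in rad, forces in N, time in s.
With the tool pointing down it reaches from about 350 to 875 mm from the base axis. Payload 4.2 kg.
Tool frame: the origin (TCP) lies on the mounting face of the last link; the fingertips stand 173 mm ahead of it and the grasp point (between the pads) lies grip_point_offset ahead of it (grip_point_offset is the distance from the TCP to the grasp point, in mm); z points along the fingers, y is the line along which they close (so a half turn about z gives the same grasp; the last joint's range is limited). The gripper opens to 85 mm and grips with 20 to 120 N. Pads are 22 mm wide; open, the fingers measure 114 mm over their backs; the gripper's body (76 mm by 85 mm) begins 54 mm behind the grasp point. The pads swing forward as they close: fully open they stand 13 mm farther back than shut.
Start: joints at [1.414, 0.385, 0.008, 0, -1.194, -0.259], TCP at [252.418, 571.739, 404.712] pointing down, gripper open.
Joint ranges: [-3.14, 3.14], [-1.21, 2.06], [-1.07, 1.41], [-3.16, 2.05], [-2.99, -0.16], [-3.1, 3.1]. Speed limits (rad/s): [2.79, 2.79, 3.14, 3.14, 3.14, 3.14].

## Interface

Orientations are given as a unit quaternion [x, y, z, w].
In Python, from bench import read_state, get_image, job_done, recognise, place_of, grip_point_offset gives the robot as it stands. The module is installed in compiled form; this text tells all that it offers.
- The arm moves only by the tool carry_out, never from a script. Its arguments are lists of equal length, an entry for each row: "slide": the shift along the tool's x, y, z in m, a list of three; "roll": the turn about the tool's z in degrees; "claw": the finger opening in m, from 0 to 0.0854. A call has 1 to 8 rows; each row is the pose to reach, as a shift and turn from the pose commanded when the call began, along the tool's axes at that moment; what a row does not reach only later rows make up. A row lasts 1/8 s, in which the tool goes at most 62.5 mm and 10.7 degrees, less where a joint would pass 70% of its speed; a pose out of reach is approached as far as the arm can. A call with a gripper value outside its range is refused whole. The fingers move at their own pace and stop on an object; the grip force is fixed at half the most. Time passes only in rows, so rows that repeat a pose let the fingers close. It gives the time, the measured TCP pose, the force, the opening and the grip force at its end, in the units of the state.
- read_state(): the state, without advancing time (a new reading comes with each control period).
- get_image(name): name is "scene" or "side" or "wrist"; returns a dict with "img" (400x640x3 uint8, red, green, blue), "z_map" (400x640 float32, mm along the optical axis (not along the pixel's ray), 0 where there is no reading), "mtx" (3x3 intrinsics, pixels), "world_from_camera" (4x4, takes a point from camera to world coordinates); the wrist camera has in their place "T_tool_cam" (4x4, takes a point from camera to tool coordinates, whose origin is the TCP and whose axes are the flange's). Camera axes: x right, y up, looking along -z (the intrinsics and any distortion apply to the point x, -y, -z); pixel columns grow to the right and rows downward; lengths in mm; the calibration is good to about 2 mm. A picture is of the moment at which its call begins: read the wrist's pose just before it.
- job_done(): hands the job in; it is judged then, once.
Trained networks look in a picture, given as the dict that the camera call returned (one of the last four; its "shot" number tells which), for a name from the list of things; names that differ only in an ending like _2 or _b are one class to them, and where a whole thing is asked for, a point or a joint stands for the part that bears it (a point fixed in the world has none). Each returns a list of dicts, best first, with "conf" (0 to 1); they miss things now and then, are a little off and sometimes report something else, mostly with a low value. They report only what shows in the picture. A call takes as long as a camera call. They do not tell look-alikes from the thing itself.
- recognise(picture, thing): "at" ([column, row] in pixels, amid what is visible of it).
- place_of(picture, thing): "at" ([column, row] in pixels: a listed point, or the origin of a listed thing).
The state is a dict: "clock": time; "joints": joint angles; "joint_vel": joint speeds; "joint_efforts": joint torques, N m; "position": TCP position; "ee_rot": TCP orientation; "contact_force": force on the tool from outside, world axes, zero at the start; "wrist_torque": the same for the moment, N m; "gripper_width": finger opening in mm; "grasp_force": force on a finger pad.
Only numpy, scipy, OpenCV 4.12 (cv2) and the standard library are available. Lean on these libraries where they do the work, as an engineer would, in place of code of your own. Each camera call takes 0.05 s, during which the arm holds its last target. There are 200 camera calls.

## Working session

There is one attempt and no reset: what is moved stays moved. The work goes in short steps, Python scripts to look and compute and a tool call to move; the robot and the scene stay as the last step left them, time stands still between calls to the robot, and variables do not carry over. Pictures are saved under pics/ and viewed, at most 10 in all, crops included, and the job is handed in when it is done.

Besides the shell and the picture viewer there is one more tool, called after "Emit:" by a JSON object that holds its "name" and its "arguments". carry_out: Moves the arm, as the interface text tells. Its arguments: {"type":"object","properties":{"slide":{"type":"array"},"roll":{"type":"array"},"claw":{"type":"array"}},"required":["slide","roll","claw"]}

```bash
mkdir -p pics
cat > h.py <<'E'
import numpy as np, cv2
from bench import *
from scipy.spatial.transform import Rotation as R
def cam2world(p):
    if "world_from_camera" in p: return np.array(p["world_from_camera"])
    s=p["state"]; T=np.eye(4); T[:3,:3]=R.from_quat(s["ee_rot"]).as_matrix(); T[:3,3]=s["position"]
    return T@np.array(p["T_tool_cam"])
def shot(name):
    s=read_state(); p=get_image(name); p["state"]=s; return p
def ray(p,uv):
    K=np.array(p["mtx"]); d=np.linalg.inv(K)@[uv[0],uv[1],1.]
    T=cam2world(p); return T[:3,3], T[:3,:3]@np.array([d[0],-d[1],-d[2]])
def on_z(p,uv,z):
    o,d=ray(p,uv); return o+d*(z-o[2])/d[2]
def cloud(p):
    K=np.array(p["mtx"]); z=p["z_map"]; v,u=np.mgrid[:z.shape[0],:z.shape[1]]
    c=np.stack([(u-K[0,2])/K[0,0]*z,-(v-K[1,2])/K[1,1]*z,-z],-1); T=cam2world(p)
    w=c@T[:3,:3].T+T[:3,3]; w[z==0]=np.nan; return w
def save(p,f): cv2.imwrite("pics/"+f,p["img"][...,::-1])
E
cat > a.py <<'E'
from h import *
np.set_printoptions(precision=1,suppress=True)
s=read_state(); print(s, grip_point_offset() if callable(grip_point_offset) else grip_point_offset)
Z=dict(large_pack=28,slim_pack=28,charger=0,controller=0,shoe_home=45,shoe_button=76,bay_left_home=28,bay_right_home=28,bay_left_button=59,bay_right_button=59,flux_jar=0,solder_spool=0,usb_meter=0)
for n in ("scene","side"):
    p=shot(n); save(p,n+"0.png"); print(n, [k for k in p if k not in("img","z_map","state")])
    for t in Z:
        print(t,[(np.round(r["at"]).tolist(),round(r["conf"],2),on_z(p,r["at"],Z[t]).round(0)[:2].tolist()) for r in place_of(p,t)[:3]])
E
python3 a.py
```

```text
{'clock': 0.0, 'joints': array([ 1.4,  0.4,  0. , -0. , -1.2, -0.3]), 'joint_vel': array([-0., -0., -0.,  0.,  0.,  0.]), 'joint_efforts': array([  0. , -39.2,  18.8,   4.2,  -0. ,   0. ]), 'position': array([252.3, 571.6, 403.6]), 'ee_rot': array([ 1. , -0.2, -0. ,  0. ]), 'contact_force': array([ 0.4,  0.1, -0.3]), 'wrist_torque': array([0., 0., 0.]), 'grasp_force': 0.0, 'gripper_width': 85.37226191860836} 154.70000000000002
scene ['mtx', 'world_from_camera', 'shot']
large_pack [([292.0, 178.0], 0.98, [670.0, 226.0]), ([335.0, 177.0], 0.89, [795.0, 177.0]), ([248.0, 188.0], 0.61, [527.0, 211.0])]
slim_pack [([256.0, 207.0], 0.85, [508.0, 84.0]), ([311.0, 249.0], 0.67, [554.0, -168.0])]
charger [([253.0, 201.0], 0.63, [530.0, 178.0]), ([301.0, 226.0], 0.23, [595.0, -15.0])]
controller [([315.0, 263.0], 0.9, [556.0, -184.0]), ([303.0, 225.0], 0.68, [603.0, -9.0])]
shoe_home [([310.0, 247.0], 0.85, [543.0, -184.0])]
shoe_button [([339.0, 227.0], 0.54, [621.0, -176.0])]
bay_left_home [([251.0, 187.0], 0.75, [536.0, 212.0]), ([333.0, 217.0], 0.51, [670.0, -52.0])]
bay_right_home [([258.
[... 654 characters left out ...]
8.0, -199.0]), ([259.0, 222.0], 0.28, [542.0, 158.0])]
shoe_home [([278.0, 262.0], 0.74, [467.0, -96.0]), ([343.0, 270.0], 0.6, [554.0, -186.0])]
shoe_button [([366.0, 242.0], 0.49, [617.0, -171.0]), ([313.0, 242.0], 0.44, [535.0, -114.0])]
bay_left_home [([242.0, 205.0], 0.88, [526.0, 224.0]), ([344.0, 271.0], 0.28, [569.0, -168.0])]
bay_right_home [([261.0, 228.0], 0.83, [512.0, 79.0])]
bay_left_button [([273.0, 264.0], 0.67, [449.0, -116.0]), ([268.0, 192.0], 0.4, [587.0, 196.0])]
bay_right_button [([278.0, 206.0], 0.65, [570.0, 101.0])]
flux_jar [([314.0, 242.0], 0.58, [602.0, -2.0])]
solder_spool [([347.0, 238.0], 0.73, [676.0, -29.0])]
usb_meter [([274.0, 261.0], 0.85, [493.0, -22.0])]
```

Run:
```python
import cv2
a=cv2.imread("pics/scene0.png")[120:320,180:440]
cv2.imwrite("pics/crop0.png",cv2.resize(a,None,fx=3,fy=3,interpolation=cv2.INTER_CUBIC))
```

```text
(no output)
```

View pics/crop0.png

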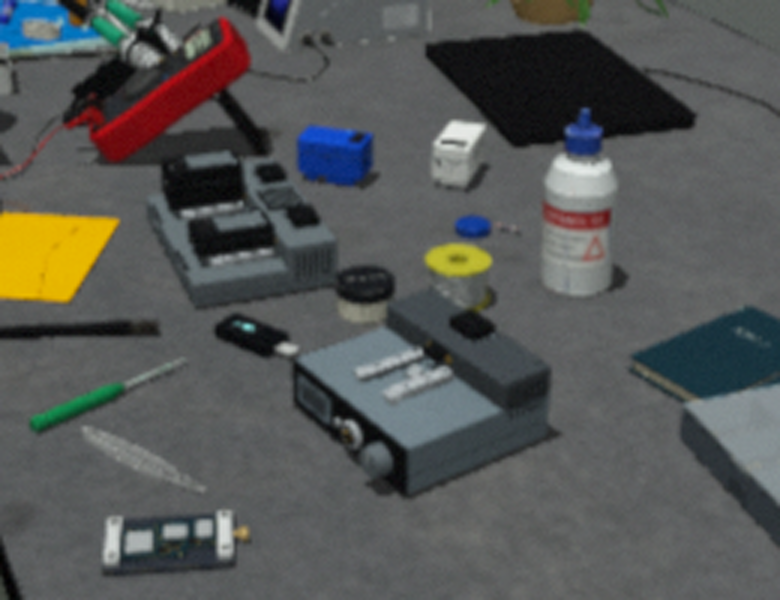

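The large pack is the black tall one in the charger's left bay, at about (248,185). The slim pack is at (256,205). Two look-alikes stand behind the charger: a blue block at (292,172) and a white one at (333,170). The empty controller bay is at (314,245).

```bash
cat >> h.py <<'E'
def yaw(s): return np.degrees(np.arctan2(*R.from_quat(s["ee_rot"]).as_matrix()[[1,0],0]))
def go(x,y,z,yw=None):
    "slide (mm, tool axes) and roll (deg) from present pose to TCP x,y,z, yaw"
    s=read_state(); M=R.from_quat(s["ee_rot"]).as_matrix()
    d=M.T@(np.array([x,y,z])-s["position"]); r=0 if yw is None else yaw(s)-yw
    print("slide",d.round(1),"roll",round(r,1)); return d
E
python3 - <<'E'
from h import *
s=read_state(); print(s["clock"],yaw(s)); p=shot("wrist"); print(np.round(p["T_tool_cam"],2).tolist(),np.round(p["mtx"]).tolist())
go(500,190,400,-5)
E
```

```text
1.4 -23.821767872065028
[[-0.0, 0.95, 0.31, 79.63], [1.0, 0.0, 0.0, -0.27], [-0.0, 0.31, -0.95, 30.25], [0.0, 0.0, 0.0, 1.0]] [[319.0, 0.0, 319.0], [0.0, 319.0, 200.0], [0.0, 0.0, 1.0]]
slide [380.7 249.2   4.7] roll -18.8
```

Emit:
{"name": "carry_out", "arguments": {"slide": [[0.047,0.035,0],[0.094,0.07,0],[0.141,0.105,0],[0.188,0.14,0],[0.235,0.176,0],[0.282,0.211,0],[0.329,0.246,0],[0.376,0.281,0]], "roll": [-2,-5,-7,-10,-12,-14,-17,-19], "claw": [0.0854,0.0854,0.0854,0.0854,0.0854,0.0854,0.0854,0.0854]}}

```text
clock: 2.45
position: [483.5, 161.1, 405.2]
ee_rot: [0.999, -0.041, 0.0, -0.0]
contact_force: [-0.2, 1.6, 1.0]
gripper_width: 85.4
grasp_force: 0.0
```

Emit:
{"name": "carry_out", "arguments": {"slide": [[0.055,0.035,0],[0.112,0.034,0],[0.112,0.034,0]], "roll": [0,0,0], "claw": [0.0854,0.0854,0.0854]}}

```text
clock: 2.82
position: [594.7, 118.5, 402.5]
ee_rot: [0.999, -0.044, -0.001, 0.001]
contact_force: [-1.3, 0.5, -0.6]
gripper_width: 85.3
grasp_force: 0.0
```

```bash
cat > b.py <<'E'
from h import *
import sys
np.set_printoptions(precision=1,suppress=True)
Z=dict(large_pack=28,slim_pack=28,charger=0,controller=0,shoe_home=45,shoe_button=76,bay_left_home=28,bay_right_home=28,bay_left_button=59,bay_right_button=59,flux_jar=0,solder_spool=0,usb_meter=0)
p=shot("wrist"); save(p,sys.argv[1]); s=p["state"]; print(s["clock"],s["position"],yaw(s),s["contact_force"])
np.savez("last.npz",w=cloud(p),img=p["img"])
for t in (sys.argv[2:] or Z):
    print(t,[(np.round(r["at"]).tolist(),round(r["conf"],2),on_z(p,r["at"],Z[t]).round(0)[:2].tolist()) for r in place_of(p,t)[:2]])
E
python3 b.py w1.png
```

```text
2.825 [594.7 118.5 402.5] -5.031164735502471 [-1.3  0.5 -0.6]
large_pack [([170.0, 93.0], 0.72, [690.0, 262.0])]
slim_pack [([343.0, 239.0], 0.8, [511.0, 97.0])]
charger [([299.0, 229.0], 0.71, [516.0, 150.0])]
controller []
shoe_home [([606.0, 195.0], 0.92, [546.0, -186.0])]
shoe_button [([638.0, 131.0], 0.64, [617.0, -177.0])]
bay_left_home []
bay_right_home []
bay_left_button [([240.0, 194.0], 0.77, [586.0, 201.0])]
bay_right_button [([342.0, 190.0], 0.76, [580.0, 96.0])]
flux_jar [([422.0, 154.0], 0.79, [598.0, -3.0])]
solder_spool [([438.0, 74.0], 0.87, [685.0, -20.0])]
usb_meter [([432.0, 235.0], 0.57, [493.0, -17.0])]
```

View pics/w1.png

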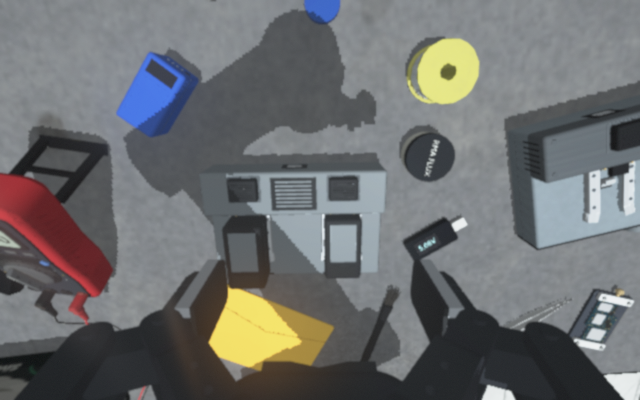

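The picture shows the charger at cols 203–385, with the large pack at (246,250), the slim pack at (342,245), and the buttons at (243,188) and (343,187). The controller is partly cut off at right, with its rails at (610,195). Next I refine with depth.

```bash
cat > rect.py <<'E'
import numpy as np, cv2
d=np.load("last.npz"); w=d["w"]
def rect(n,x,y,z):
    m=(w[...,0]>x[0])&(w[...,0]<x[1])&(w[...,1]>y[0])&(w[...,1]<y[1])&(w[...,2]>z[0])&(w[...,2]<z[1])
    P=w[m].astype(np.float32)
    if len(P)<8: print(n,len(P)); return
    (c,sz,a)=cv2.minAreaRect(P[:,:2]); print(n,len(P),"c",np.round(c,1),"size",np.round(sz,1),"ang",round(a,1),"z",np.percentile(P[:,2],[10,50,90]).round(1), "x",np.percentile(P[:,0],[1,99]).round(1),"y",np.percentile(P[:,1],[1,99]).round(1))
E
python3 - <<'E'
from rect import *
rect("housing",(555,650),(30,280),(45,53))
rect("btnL",(560,620),(180,225),(56,64))
rect("btnR",(560,620),(75,120),(56,64))
rect("large",(440,580),(150,260),(70,85))
rect("slim",(440,580),(50,145),(54,64))
rect("ctl deck",(450,700),(-300,-80),(42,48))
rect("ctl housing",(450,700),(-300,-80),(62,71))
rect("meter",(350,800),(230,420),(20,200))
E
```

```text
Traceback (most recent call last):
  File "rect.py", line 7, in rect
    (c,sz,a)=cv2.minAreaRect(P[:,:2]); print(n,len(P),"c",np.round(c,1),"size",np.round(sz,1),"ang",round(a,1),"z",np.percentile(P[:,2],[10,50,90]).round(1), "x",np.percentile(P[:,0],[1,99]).round(1),"y",np.percentile(P[:,1],[1,99]).round(1))
             ~~~~~~~~~~~~~~~^^^^^^^^^
cv2.error: OpenCV(4.12.0) /io/opencv/modules/imgproc/src/convhull.cpp:143: error: (-215:Assertion failed) total >= 0 && (depth == CV_32F || depth == CV_32S) in function 'convexHull'
```

```bash
sed -i 's/cv2.minAreaRect(P\[:,:2\])/cv2.minAreaRect(np.ascontiguousarray(P[:,:2]))/' rect.py
python3 - <<'E'
from rect import *
rect("housing",(555,650),(30,280),(45,53))
rect("btnL",(560,620),(180,225),(56,64))
rect("btnR",(560,620),(75,120),(56,64))
rect("large",(440,580),(150,260),(70,85))
rect("slim",(440,580),(50,145),(54,64))
rect("ctl deck",(450,700),(-300,-80),(42,48))
rect("ctl housing",(450,700),(-300,-80),(62,71))
rect("meter",(350,800),(230,420),(20,200))
E
```

```text
housing 6565 c [577.6 146.9] size [195.8  51. ] ang 85.8 z [49.2 50.4 51.5] x [555.8 607.4] y [ 51.5 242. ]
btnL 661 c [589.3 198.1] size [29.9 24. ] ang 84.1 z [58.2 59.4 60.4] x [577.3 601. ] y [183.5 212.7]
btnR 648 c [581.   94.6] size [29.1 24.4] ang 85.5 z [58.4 59.4 60.4] x [569.8 593.4] y [ 80.3 109.3]
large 2475 c [521.2 203.3] size [40.5 72.4] ang 86.3 z [75.8 77.3 78.2] x [486.8 557.1] y [182.2 223. ]
slim 2482 c [529.3  98.4] size [ 40.7 102.6] ang 85.6 z [58.1 59.4 60.3] x [479.3 579.1] y [ 79.7 120. ]
ctl deck 5838 c [ 562.1 -162.9] size [137.8 112.6] ang 10.8 z [44.2 45.4 46.4] x [491.1 633.2] y [-224.9  -98.8]
ctl housing 4278 c [ 597.6 -145.1] size [60.2 91. ] ang 10.6 z [65.2 67.3 68.4] x [575.  632.3] y [-187.8  -98.1]
meter 14574 c [579.9 325. ] size [294. 190.] ang 0.1 z [ 37.1  59.5 120. ] x [468.  719.7] y [232.9 417.1]
```

Run:
```python
from rect import *
m=(w[...,0]>440)&(w[...,0]<640)&(w[...,1]>200)&(w[...,1]<420)
P=w[m]
for z in (30,55,80,105,130,160): 
    q=P[(P[:,2]>z)&((P[:,1]>226)|(P[:,2]>85))]; print(z,len(q),q[:,1].min() if len(q) else None,np.percentile(q[:,1],1) if len(q) else None)
from h import *; go(589.2,198.2,250,-4.2)
```

```text
30 10041 226.00583219475666 228.39697820342028
55 7684 356.52801578400226 358.1506565440241
80 5777 356.52801578400226 357.96036454877344
105 3395 356.52801578400226 357.940973491535
130 410 360.68495766441936 361.5473502123757
160 0 None None
slide [ -8.9 -78.1 154.9] roll -0.6
```

Emit:
{"name": "carry_out", "arguments": {"slide": [[-0.003,-0.026,0.05],[-0.006,-0.052,0.1],[-0.009,-0.078,0.154],[-0.009,-0.078,0.154],[-0.009,-0.078,0.154]], "roll": [-0.6,-0.6,-0.6,-0.6,-0.6], "claw": [0,0,0,0,0]}}

```text
clock: 4.15
position: [589.9, 198.1, 251.8]
ee_rot: [0.999, -0.036, 0.001, -0.0]
contact_force: [-0.5, -0.5, -0.1]
gripper_width: 0.1
grasp_force: 0.0
```

Run:
```python
from h import *
s=read_state(); print(s["clock"],s["position"],yaw(s),s["contact_force"],s["gripper_width"]); go(589.2,198.2,226,-4.2)
```

```text
4.15 [589.89556133 198.1026305  251.84928944] -4.182769508645425 [-0.48272749 -0.50328321 -0.08838002] 0.09208357586775098
slide [-0.7 -0.  25.8] roll 0.0
```

Emit:
{"name": "carry_out", "arguments": {"slide": [[0,0,0.016],[0,0,0.021],[0,0,0.024],[0,0,0.0265],[0,0,0.0265]], "roll": [0,0,0,0,0], "claw": [0,0,0,0,0]}}

```text
clock: 4.78
position: [589.4, 197.7, 224.9]
ee_rot: [0.999, -0.037, 0.0, 0.0]
contact_force: [0.4, -1.3, 4.4]
gripper_width: -0.0
grasp_force: 2.3
```

```bash
python3 b.py w2.png bay_left_button
python3 - <<'E'
from rect import *
rect("large",(430,580),(150,260),(70,85))
E
```

```text
4.775 [589.4 197.7 224.9] -4.214938618433071 [ 0.4 -1.3  4.4]
bay_left_button []
large 48 c [545.1 201.4] size [6.4 2.7] ang 84.3 z [70.4 71.3 72.5] x [543.7 546.2] y [198.2 204.6]
```

Run:
```python
from h import *
p=shot("side"); np.savez("last.npz",w=cloud(p),img=p["img"]); print(p["state"]["contact_force"])
from rect import *
rect("large",(430,580),(150,235),(70,85))
cv2.imwrite("pics/s1.png",cv2.resize(p["img"][150:270,190:320,::-1],None,fx=5,fy=5))
```

```text
[-0.82702264 -3.15452251  5.27458259]
large 247 c [527.2 201.3] size [ 42.8 105.8] ang 85.8 z [72.5 76.5 77.6] x [474.2 544.1] y [180.4 221.6]
```

View pics/s1.png

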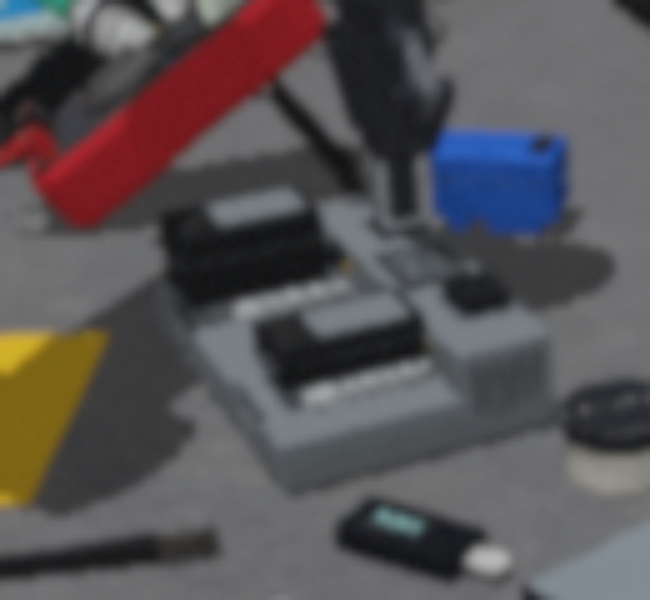

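The side picture shows the large pack sprung about 13 mm forward at (240,245) in the crop. The slim pack is still home.

Emit:
{"name": "carry_out", "arguments": {"slide": [[0,0,-0.025],[0,0,-0.06],[-0.04,0,-0.075],[-0.08,0,-0.075],[-0.08,0,-0.075],[-0.08,0,-0.075]], "roll": [0,0,0,0,0,0], "claw": [0,0,0.065,0.065,0.065,0.065]}}

```text
clock: 5.68
position: [509.8, 204.2, 299.3]
ee_rot: [0.999, -0.037, 0.0, -0.0]
contact_force: [0.1, -1.1, 0.0]
gripper_width: 65.1
grasp_force: 0.0
```

```bash
python3 b.py w2.png large_pack
python3 - <<'E'
from rect import *
rect("large",(430,580),(150,240),(70,85))
rect("slim",(440,562),(50,145),(54,64))
from h import *; go(508.5,204,215,-4.2); print(read_state()["gripper_width"])
E
```

```text
5.675 [509.8 204.2 299.3] -4.196448979747568 [ 0.1 -1.1  0. ]
large_pack [([322.0, 206.0], 0.69, [506.0, 203.0])]
large 6230 c [507.8 204.4] size [40.8 71.7] ang 86.2 z [76.7 78.2 79.4] x [473.6 543.5] y [183.9 224.4]
slim 5798 c [513.4 100.1] size [40.6 71.3] ang 85.6 z [58.1 59.4 60.3] x [479.1 548.9] y [ 80.1 120.9]
slide [-1.8  0.2 83.9] roll -0.1
64.99081375101605
```

Emit:
{"name": "carry_out", "arguments": {"slide": [[-0.002,0,0.04],[-0.002,0,0.07],[-0.002,0,0.084],[-0.002,0,0.084],[-0.002,0,0.084],[-0.002,0,0.084],[-0.002,0,0.084],[-0.002,0,0.084]], "roll": [0,0,0,0,0,0,0,0], "claw": [0.065,0.065,0.065,0.065,0.03,0.03,0.03,0.03]}}

```text
clock: 6.78
position: [507.8, 204.2, 216.6]
ee_rot: [0.999, -0.037, 0.001, -0.001]
contact_force: [-0.8, -0.1, 5.7]
gripper_width: 39.5
grasp_force: 60.1
```

Run:
```python
from h import *
s=read_state(); print(s["clock"],s["position"],yaw(s),s["contact_force"],s["gripper_width"],s["grasp_force"],s["wrist_torque"])
```

```text
6.775 [507.79555122 204.17127983 216.55788777] -4.206602362545813 [-0.84981554 -0.07858338  5.676564  ] 39.460966188140404 60.11606276035309 [-0.32181531  0.28907791 -0.00233114]
```

Emit:
{"name": "carry_out", "arguments": {"slide": [[-0.003,0,-0.0008],[-0.01,0,-0.0008],[-0.018,0,-0.0008],[-0.026,0,-0.0008]], "roll": [0,0,0,0], "claw": [0.03,0.03,0.03,0.03]}}

```text
clock: 7.28
position: [481.0, 206.2, 216.2]
ee_rot: [0.999, -0.037, 0.0, -0.0]
contact_force: [1.8, -0.6, 2.2]
gripper_width: 39.2
grasp_force: 60.2
```

Emit:
{"name": "carry_out", "arguments": {"slide": [[-0.01,0,0],[-0.02,0,0],[-0.03,0,0],[-0.04,0,0],[-0.045,0,0]], "roll": [0,0,0,0,0], "claw": [0.03,0.03,0.03,0.03,0.03]}}

```text
clock: 7.9
position: [435.5, 209.0, 215.5]
ee_rot: [0.999, -0.037, -0.001, 0.001]
contact_force: [0.4, 0.2, -3.4]
gripper_width: 39.5
grasp_force: 60.5
```

Run:
```python
from h import *
s=read_state(); print(s["clock"],s["position"],yaw(s),s["contact_force"],s["gripper_width"],s["grasp_force"],s["wrist_torque"])
p=shot("side"); np.savez("last.npz",w=cloud(p),img=p["img"]); 
import cv2
cv2.imwrite("pics/s2.png",cv2.resize(p["img"][150:270,170:320,::-1],None,fx=4,fy=4))
```

```text
7.9 [435.51997171 208.97604606 215.53278288] -4.2157565207424526 [ 0.37708785  0.24037012 -3.42725742] 39.53890159857006 60.462191104888916 [ 0.01540437  0.00516529 -0.00496638]
```

View pics/s2.png

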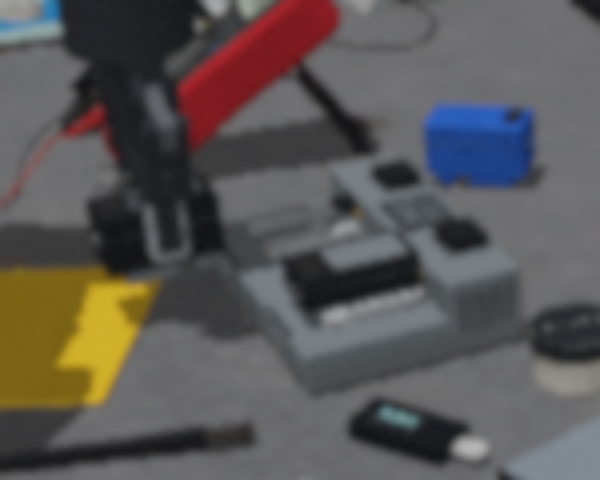

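The large pack is free of the rails and held in the gripper at (160,235). The slim pack is still latched at (350,270). Now I carry it over towards the controller.

Emit:
{"name": "carry_out", "arguments": {"slide": [[0,0,-0.05],[0.005,0.04,-0.09],[0.012,0.095,-0.11],[0.02,0.155,-0.125],[0.028,0.215,-0.14],[0.036,0.275,-0.155],[0.044,0.335,-0.165],[0.05,0.395,-0.165]], "roll": [0,-2,-4,-6,-8,-10,-12,-14], "claw": [0.03,0.03,0.03,0.03,0.03,0.03,0.03,0.03]}}

```text
clock: 8.95
position: [457.3, -190.4, 381.9]
ee_rot: [0.996, 0.086, 0.001, 0.0]
contact_force: [2.2, 1.3, -3.4]
gripper_width: 39.3
grasp_force: 62.0
```

Emit:
{"name": "carry_out", "arguments": {"slide": [[0,0.013,0],[0,0.013,0]], "roll": [0,0], "claw": [0.03,0.03]}}

```text
clock: 9.2
position: [459.4, -201.9, 380.3]
ee_rot: [0.996, 0.084, -0.001, -0.0]
contact_force: [-0.4, 0.3, -3.4]
gripper_width: 39.4
grasp_force: 61.9
```

```bash
python3 b.py w3.png shoe_home shoe_button controller
python3 - <<'E'
from rect import *
rect("ctl deck",(450,700),(-320,-80),(42,48))
rect("ctl housing",(450,700),(-320,-80),(63,71))
rect("btn",(590,660),(-220,-140),(73,82))
rect("rails",(480,600),(-220,-150),(50.5,57))
rect("pack",(380,520),(-260,-150),(170,300))
from h import *; s=read_state(); print(s["contact_force"],s["gripper_width"])
E
```

```text
9.2 [ 459.4 -201.9  380.3] 9.63263982935976 [-0.4  0.3 -3.4]
shoe_home [([316.0, 84.0], 0.87, [547.0, -184.0])]
shoe_button []
controller [([318.0, 86.0], 0.61, [547.0, -186.0])]
ctl deck 14769 c [ 542.5 -186.6] size [ 89. 150.] ang 10.5 z [44.3 45.3 46.3] x [492.2 593.2] y [-261.1 -111.6]
ctl housing 6230 c [ 590.3 -177.7] size [ 34.5 150.1] ang 9.6 z [65.9 67.3 68.4] x [574.3 616.2] y [-248.2 -104.8]
btn 171 c [ 603.8 -175.3] size [ 2.6 29.5] ang 10.3 z [73.9 75.6 77. ] x [600.6 607.1] y [-189.2 -161.2]
rails 1979 c [ 554.9 -190.9] size [64.7 70.7] ang 10.7 z [51.8 52.9 54. ] x [520.6 590. ] y [-212.4 -158.5]
pack 49399 c [ 460.6 -202.6] size [102.4  76.1] ang 72.5 z [240.6 264.  290.1] x [433.  495.9] y [-256.6 -151.1]
[-0.2668015   1.25436604 -2.96582665] 39.201541268064084
```

View pics/w3.png

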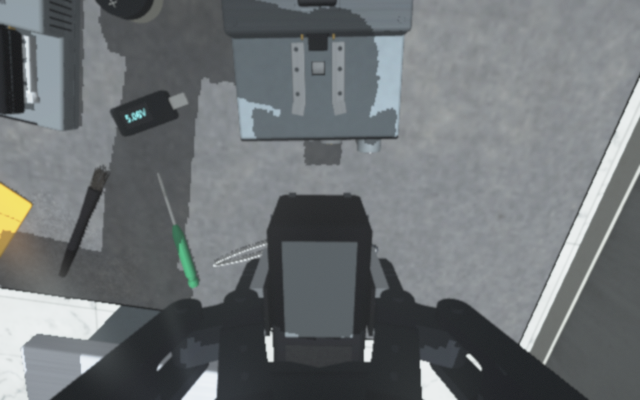

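The controller bay is at (318,68), with its rails at cols 291–344. The knob is at (368,146), and the pack is held square in the fingers at (320,265). I measure the rail centre line and the pack's lateral offset in hand.

```bash
cat > fr.py <<'E'
from rect import *
from h import *
H=np.array([547.6,-185.7]); a=np.radians(10.45); X=np.array([np.cos(a),np.sin(a)]); Y=np.array([-X[1],X[0]])
def loc(P): return np.stack([(P[...,:2]-H)@X,(P[...,:2]-H)@Y,P[...,2]],-1)
E
python3 - <<'E'
from fr import *
L=loc(w).reshape(-1,3); f=lambda m:L[m]
for lo,hi in ((-20,-5),(-5,10),(10,25)):
    q=f((L[:,0]>lo)&(L[:,0]<hi)&(abs(L[:,1])<30)&(L[:,2]>50.5)&(L[:,2]<57))
    print("rail",lo,np.percentile(q[:,1],[1,99]).round(1), "inner",q[q[:,1]<0][:,1].max().round(1),q[q[:,1]>0][:,1].min().round(1))
s=read_state(); T=R.from_quat(s["ee_rot"]).as_matrix(); t=(w.reshape(-1,3)-s["position"])@T
u,c=np.unique(np.round(t[(abs(t[:,1])<15)&(abs(t[:,0])<35)][:,2]),return_counts=True); print(u[np.argsort(-c)[:5]],"top depth")
top=t[(t[:,2]>136)&(t[:,2]<142.5)&(abs(t[:,0])<45)]
for x0 in (-15,0,15,25,32): 
    q=top[abs(top[:,0]-x0)<3]; print(x0,len(q),np.percentile(q[:,1],[1,99]).round(1) if len(q) else "")
q=top[abs(top[:,1])<12]; print("x",np.percentile(q[:,0],[1,99]).round(1), "z slope",np.polyfit(q[:,0],q[:,2],1), np.polyfit(q[:,1],q[:,2],1))
go(*(H+X*-70),45+188.3+5,10.45)
E
```

```text
rail -20 [-23.   23.1] inner -12.2 12.3
rail -5 [-22.9  22.8] inner -12.2 11.9
rail 10 [-22.7  22.9] inner -0.3 0.5
[139. 138. 140. 381. 380.] top depth
-15 1070 [-18.   20.4]
0 1269 [-18.3  21. ]
15 1359 [-17.8  20.7]
25 1497 [-17.6  20.8]
32 1757 [-17.3  20.5]
x [-29.9  34.2] z slope [-1.51724626e-02  1.39078703e+02] [-4.40293612e-03  1.38995108e+02]
slide [ 19.1   1.8 142.6] roll -0.6
```

Emit:
{"name": "carry_out", "arguments": {"slide": [[0.01,0.002,0.05],[0.019,0.002,0.1],[0.019,0.002,0.135],[0.019,0.002,0.1425],[0.019,0.002,0.1425],[0.019,0.002,0.1425]], "roll": [-0.6,-0.6,-0.6,-0.6,-0.6,-0.6], "claw": [0.03,0.03,0.03,0.03,0.03,0.03]}}

```text
clock: 10.15
position: [479.5, -199.7, 240.4]
ee_rot: [0.996, 0.091, 0.002, 0.001]
contact_force: [-0.7, -0.1, -2.8]
gripper_width: 39.2
grasp_force: 61.9
```

```bash
cat > st.py <<'E'
from fr import *
np.set_printoptions(precision=2,suppress=True)
s=read_state(); print(s["clock"],"local",loc(s["position"]),"under",s["position"][2]-188.2,"yaw",yaw(s),"F",s["contact_force"],"T",s["wrist_torque"],s["gripper_width"])
E
cat st.py > st2.py; echo 'p=shot("side"); cv2.imwrite("pics/s3.png",cv2.resize(p["img"][190:310,250:410,::-1],None,fx=4,fy=4))' >> st2.py; python3 st2.py
```

```text
10.15 local [-69.56  -1.44 240.36] under 52.15860210352213 yaw 10.42839275821875 F [-0.74 -0.06 -2.79] T [ 0.02 -0.   -0.05] 39.24629116509403
```

View pics/s3.png

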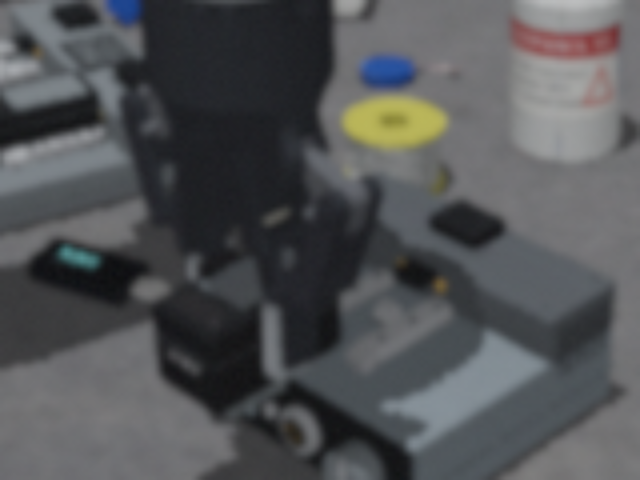

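The pack hangs square in front of the bay, with the rails at (400,310). I correct 1.4 mm sideways and lower it onto the deck.

Emit:
{"name": "carry_out", "arguments": {"slide": [[0,-0.0014,0.003],[0,-0.0014,0.0055],[0,-0.0014,0.0065],[0,-0.0014,0.0065]], "roll": [0,0,0,0], "claw": [0.03,0.03,0.03,0.03]}}

```text
clock: 10.7
position: [478.6, -198.6, 232.4]
ee_rot: [0.996, 0.091, 0.0, 0.0]
contact_force: [-0.6, 0.3, -0.4]
gripper_width: 39.4
grasp_force: 62.5
```

```bash
python3 st.py
```

```text
10.7 local [-70.23  -0.18 232.37] under 44.16514099437032 yaw 10.38626275979413 F [-0.6   0.28 -0.4 ] T [0.09 0.19 0.02] 39.36460539255632
```

Emit:
{"name": "carry_out", "arguments": {"slide": [[0.006,0,-0.0003],[0.012,0,-0.0003],[0.018,0,-0.0003],[0.024,0,-0.0003],[0.03,0,-0.0003]], "roll": [0,0,0,0,0], "claw": [0.03,0.03,0.03,0.03,0.03]}}

```text
clock: 11.32
position: [508.4, -193.2, 233.1]
ee_rot: [0.996, 0.091, -0.0, 0.0]
contact_force: [-3.3, 0.2, 5.9]
gripper_width: 39.4
grasp_force: 63.1
```

```bash
python3 st.py
```

```text
11.325 local [-39.93  -0.26 233.1 ] under 44.90131807469149 yaw 10.414257110038951 F [-3.35  0.24  5.94] T [0.06 1.18 0.02] 39.386257843134416
```

Emit:
{"name": "carry_out", "arguments": {"slide": [[0.003,0,-0.0007],[0.009,0,-0.0007],[0.015,0,-0.0007],[0.02,0,-0.0007]], "roll": [0,0,0,0], "claw": [0.03,0.03,0.03,0.03]}}

```text
clock: 11.82
position: [527.9, -189.5, 233.4]
ee_rot: [0.996, 0.091, -0.0, 0.0]
contact_force: [-2.9, 0.3, 6.9]
gripper_width: 39.4
grasp_force: 63.0
```

```bash
python3 st.py
```

```text
11.825 local [-20.05  -0.16 233.44] under 45.24166429593345 yaw 10.399464963968796 F [-2.94  0.31  6.9 ] T [-0.01  1.11  0.  ] 39.39496000758203
```

Emit:
{"name": "carry_out", "arguments": {"slide": [[0.004,0,-0.0006],[0.008,0,-0.0006],[0.012,0,-0.0006],[0.015,0,-0.0006]], "roll": [0,0,0,0], "claw": [0.03,0.03,0.03,0.03]}}

```text
clock: 12.32
position: [541.3, -187.0, 233.4]
ee_rot: [0.996, 0.09, -0.002, -0.0]
contact_force: [-6.5, -1.5, 6.4]
gripper_width: 39.1
grasp_force: 63.3
```

```bash
python3 st.py
```

```text
12.325 local [ -6.4   -0.17 233.39] under 45.189182444675566 yaw 10.359443624451508 F [-6.46 -1.5   6.43] T [-0.29  2.04  0.04] 39.08006770056807
```

Emit:
{"name": "carry_out", "arguments": {"slide": [[0.003,0,0],[0.005,0,0],[0.007,0,0],[0.0085,0,0]], "roll": [0,0,0,0], "claw": [0.03,0.03,0.03,0.03]}}

```text
clock: 12.82
position: [549.3, -185.6, 233.4]
ee_rot: [0.996, 0.09, -0.003, -0.0]
contact_force: [-7.0, -1.0, 6.8]
gripper_width: 39.3
grasp_force: 63.2
```

```bash
python3 st.py
```

```text
12.825 local [  1.64  -0.22 233.37] under 45.16640537399397 yaw 10.346752180600147 F [-7.02 -1.02  6.85] T [-0.38  2.31  0.02] 39.30142202916527
```

Emit:
{"name": "carry_out", "arguments": {"slide": [[0.001,0,0],[0.002,0,0],[0.002,0,0]], "roll": [0,0,0], "claw": [0.03,0.03,0.03]}}

```text
clock: 13.2
position: [551.0, -185.3, 233.3]
ee_rot: [0.996, 0.09, -0.003, -0.0]
contact_force: [-7.9, -1.2, 8.1]
gripper_width: 39.2
grasp_force: 63.2
```

```bash
python3 st.py
```

```text
13.2 local [  3.43  -0.22 233.33] under 45.13149446422756 yaw 10.350323789703214 F [-7.93 -1.19  8.1 ] T [-0.34  2.34  0.04] 39.22108957181374
```

Emit:
{"name": "carry_out", "arguments": {"slide": [[0.001,0,0],[0.002,0,0],[0.002,0,0]], "roll": [0,0,0], "claw": [0.03,0.03,0.03]}}

```text
clock: 13.58
position: [551.8, -185.3, 233.2]
ee_rot: [0.996, 0.09, -0.005, -0.0]
contact_force: [-10.5, -2.4, 10.2]
gripper_width: 39.5
grasp_force: 63.5
```

```bash
python3 st.py
python3 - <<'E'
from h import *
for n in("scene","side"):
    p=shot(n); np.savez(n+".npz",w=cloud(p))
from fr import *
for n in("scene","side"):
    L=loc(np.load(n+".npz")["w"]).reshape(-1,3)
    q=L[(abs(L[:,1])<18)&(L[:,0]>-60)&(L[:,0]<-15)&(L[:,2]>60)&(L[:,2]<90)]; print(n,"pack rear",len(q),np.percentile(q[:,0],[1,3,10]).round(1))
    q=L[(abs(L[:,1])<15)&(L[:,0]>55)&(L[:,0]<82)&(L[:,2]>60)&(L[:,2]<90)]; print("button z",len(q),np.percentile(q[:,2],[10,50,90]).round(1))
E
```

```text
13.575 local [  4.25  -0.33 233.21] under 45.007520441529095 yaw 10.347719680800148 F [-10.52  -2.38  10.2 ] T [-0.65  3.37  0.17] 39.4804611052264
scene pack rear 114 [-33.7 -33.4 -32.8]
button z 80 [68.6 77.  78.8]
side pack rear 198 [-34.8 -34.7 -34.3]
button z 38 [67.  74.6 76.6]
```

Emit:
{"name": "carry_out", "arguments": {"slide": [[0.001,0,0],[0.002,0,0],[0.002,0,0]], "roll": [0,0,0], "claw": [0.03,0.03,0.03]}}

```text
clock: 14.05
position: [552.6, -185.2, 233.1]
ee_rot: [0.996, 0.09, -0.008, -0.001]
contact_force: [-14.0, -3.2, 12.3]
gripper_width: 39.0
grasp_force: 63.8
```

```bash
python3 st.py
```

```text
14.05 local [  5.02  -0.43 233.12] under 44.9248375870805 yaw 10.344696850939103 F [-14.03  -3.2   12.29] T [-0.99  4.29  0.24] 38.98420921384055
```

Emit:
{"name": "carry_out", "arguments": {"slide": [[-0.003,0,-0.0006],[-0.006,0,-0.001],[-0.006,0,-0.001]], "roll": [0,0,0], "claw": [0.03,0.03,0.03]}}

```text
clock: 14.42
position: [549.4, -185.5, 233.5]
ee_rot: [0.996, 0.09, -0.002, -0.0]
contact_force: [-4.6, -1.0, -1.1]
gripper_width: 39.3
grasp_force: 62.3
```

```bash
python3 st.py
```

```text
14.425 local [  1.85  -0.16 233.49] under 45.28528609782515 yaw 10.32072303980454 F [-4.62 -1.03 -1.14] T [-0.64  1.7   0.05] 39.32692904433943
```

Emit:
{"name": "carry_out", "arguments": {"slide": [[-0.001,0,0],[-0.002,0,0],[-0.002,0,0]], "roll": [0,0,0], "claw": [0.03,0.03,0.03]}}

```text
clock: 14.8
position: [548.2, -185.6, 233.6]
ee_rot: [0.996, 0.09, -0.001, -0.0]
contact_force: [-4.7, -2.0, -3.1]
gripper_width: 39.0
grasp_force: 61.9
```

```bash
python3 st.py
```

```text
14.8 local [  0.57  -0.02 233.63] under 45.43250998572765 yaw 10.35221378378911 F [-4.66 -2.04 -3.12] T [-0.59  1.35  0.03] 38.991711452548195
```

Emit:
{"name": "carry_out", "arguments": {"slide": [[-0.001,0,0],[-0.002,0,0],[-0.002,0,0]], "roll": [0,0,0], "claw": [0.03,0.03,0.03]}}

```text
clock: 15.18
position: [547.3, -185.7, 234.2]
ee_rot: [0.996, 0.09, 0.001, -0.0]
contact_force: [0.7, -0.1, -10.2]
gripper_width: 39.0
grasp_force: 61.5
```

```bash
python3 st.py
python3 - <<'E'
from h import *
for n in("scene","side"):
    p=shot(n); np.savez(n+".npz",w=cloud(p))
from fr import *
for n in("scene","side"):
    L=loc(np.load(n+".npz")["w"]).reshape(-1,3)
    q=L[(abs(L[:,1])<18)&(L[:,0]>-60)&(L[:,0]<-15)&(L[:,2]>60)&(L[:,2]<90)]; print(n,"pack rear",len(q),np.percentile(q[:,0],[1,3,10]).round(1))
    q=L[(abs(L[:,1])<10)&(L[:,0]>60)&(L[:,0]<76)&(L[:,2]>60)&(L[:,2]<90)]; print("button z",len(q),np.percentile(q[:,2],[10,50,90]).round(1))
E
```

```text
15.175 local [ -0.32   0.04 234.22] under 46.02220082743381 yaw 10.382248839510247 F [  0.69  -0.08 -10.2 ] T [-0.08  0.12  0.06] 38.98552524198565
scene pack rear 110 [-36.2 -35.8 -35.1]
button z 32 [76.8 78.1 79.3]
side pack rear 190 [-37.3 -37.2 -36.8]
button z 5 [74.6 75.5 75.9]
```

The ejector's push is gone and the pack resists pulling at home, so the catch is holding. I release it.

Emit:
{"name": "carry_out", "arguments": {"slide": [[0.0005,0,0.0012],[0.0005,0,0.0012],[0.0005,0,0.0012],[0.0005,0,0.0012],[0.0005,0,0.0012],[0.0005,0,-0.02],[0,0,-0.06],[-0.04,0,-0.1]], "roll": [0,0,0,0,0,0,0,0], "claw": [0.03,0.03,0.065,0.065,0.065,0.065,0.065,0.065]}}

```text
clock: 16.27
position: [509.0, -193.1, 335.8]
ee_rot: [0.996, 0.091, 0.001, 0.001]
contact_force: [0.4, -0.5, 0.9]
gripper_width: 64.9
grasp_force: 0.0
```

Emit:
{"name": "carry_out", "arguments": {"slide": [[-0.01,0,-0.03],[-0.01,0,-0.03],[-0.01,0,-0.03]], "roll": [0,0,0], "claw": [0.065,0.065,0.065]}}

```text
clock: 16.65
position: [497.5, -195.0, 364.2]
ee_rot: [0.996, 0.09, -0.0, -0.0]
contact_force: [-0.4, 0.4, -0.2]
gripper_width: 65.2
grasp_force: 0.0
```

```bash
python3 b.py w4.png usb_meter
python3 - <<'E'
from fr import *
rect("pack",(490,600),(-230,-140),(88,99))
L=loc(w).reshape(-1,3)
q=L[(abs(L[:,1])<18)&(abs(L[:,0])<50)&(L[:,2]>88)&(L[:,2]<99)]; print("pack x",np.percentile(q[:,0],[1,99]),"y",np.percentile(q[:,1],[1,50,99]),"top z",np.median(q[:,2]))
q=L[(abs(L[:,1])<13)&(L[:,0]>57)&(L[:,0]<80)&(L[:,2]>60)&(L[:,2]<90)]; print("btn",len(q),np.percentile(q[:,2],[10,50,90]) if len(q) else "")
p=shot("scene"); np.savez("last.npz",w=cloud(p)); save(p,"f.png"); cv2.imwrite("pics/f.png",cv2.resize(p["img"][140:300,200:400,::-1],None,fx=3,fy=3))
L=loc(cloud(p)).reshape(-1,3); q=L[(abs(L[:,1])<13)&(L[:,0]>57)&(L[:,0]<80)&(L[:,2]>60)&(L[:,2]<90)]; print("btn scene",len(q),np.percentile(q[:,2],[10,50,90]))
E
```

```text
16.65 [ 497.5 -195.   364.2] 10.36061315867061 [-0.4  0.4 -0.2]
usb_meter [([150.0, 148.0], 0.84, [493.0, -16.0])]
pack 5146 c [ 546.  -185.9] size [71.7 40.6] ang 10.0 z [93.7 95.2 96.4] x [511.3 581.9] y [-208.  -163.1]
pack x [-35.90454734  34.10208889] y [-1.76644355e+01 -1.47554943e-02  1.76383542e+01] top z 95.25689680549165
btn 1215 [75.46653469 76.51068501 77.47236821]
btn scene 73 [70.64224937 77.37659298 79.30327821]
```

View pics/f.png

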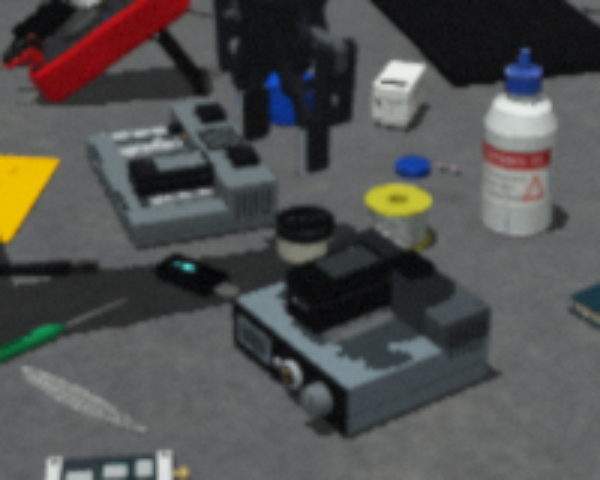

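The pack sits in the controller's bay at (345,285) and the gripper is clear. The button is up at 76.5 mm, and the slim pack and the other things are where they were. I hand in.

```bash
python3 -c "
from bench import *
print(job_done())"
```

```text
the job is handed in; nothing more can be done
None
```

The large pack is latched home in the controller's bay, its catch button up and the pack holding against a light pull. The slim pack is still in the charger, nothing else on the bench appears to have moved, and I handed the job in at about 17 s on the robot's clock.

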